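# Finish packing the sample carton

## Task

Finish packing the sample carton in the lab: take the red-lidded case and the yellow-lidded case from the bench and set them down, without dropping them, in the free part of the open cardboard carton beside the white-lidded case that is already packed at one end. All three cases must stand upright and flat on the carton's floor at the same time, none on top of another or on the rim.

Things in the scene. Friction and masses are not known exactly. Their poses are not given: they have to be found in the camera images.
- carton: open cardboard carton, fixed; outside 245 (x) by 160 (y) by 60 mm high, walls and floor 5 mm, inside 235 by 150. Origin: centre of underside; +x points to the end where the white-lidded case stands. The free bay runs from inner wall x = -117 mm to x = +35 mm: red and yellow cases fit only side by side, 120 mm sides along the carton's y, either order, 37 mm to spare in x.
- white_case: sample case with white base, white lid and grey grip, 80 mm (x) by 140 mm (y) by 60 mm high, grip as on the others, already packed in the carton at its +x end, its 140 mm side across the carton. Loose, about 0.6 kg. Origin: centre of the underside, z up. It stays in the carton (a nudge does no harm).
- red_case: sample case, white base, red lid, 70 (x) by 120 (y) by 60 mm high to the lid's flat top. A black block grip, 36 (x) by 24 (y) by 32 mm high, stands mid-lid (top at 92 mm). Origin: centre of underside, z up. Stands on the bench; 0.2 to 0.45 kg. Pinch the grip across its 24 mm, fingers closing along the case's y: then they clear the neighbours.
- yellow_case: sample case, white base, yellow lid, 45 (x) by 120 (y) by 60 mm high to the lid's flat top. A black block grip, 36 (x) by 24 (y) by 32 mm high, stands mid-lid (top at 92 mm). Origin: centre of underside, z up. Stands on the bench; 0.2 to 0.45 kg. Pinch the grip across its 24 mm, fingers closing along the case's y: then they clear the neighbours.
Not all that is in view belongs to the job. What is shaped like the white_case but pink is not meant.

How it is judged (in metres and radians):
At the end, for the whole second after the job is handed in: the red-, yellow- and white-lidded cases all stand inside the carton's walls at once, each with its underside on the carton's floor (less than 8 mm above it at the centre), upright within about 7 degrees, and at rest. The exact place and yaw inside the carton and the order do not matter (x of red_case in the frame of carton between -0.09 and 0.09 m and y of red_case in the frame of carton between -0.05 and 0.05 m and z of red_case in the frame of carton between -0.003 and 0.013 m and angle between each of red_case, yellow_case, white_case's own z axis and vertical below 0.12 rad and linear speed of each of red_case, yellow_case, white_case below 0.03 m/s and x of yellow_case in the frame of carton between -0.1 and 0.1 m and y of yellow_case in the frame of carton between -0.05 and 0.05 m and z of yellow_case in the frame of carton between -0.003 and 0.013 m and x of white_case in the frame of carton between -0.085 and 0.085 m and y of white_case in the frame of carton between -0.03 and 0.03 m and z of white_case in the frame of carton between -0.003 and 0.013 m); the robot touches nothing.
It fails at once if the red-lidded case falls freely into the carton, faster than 0.8 m/s (a drop of more than about 35 mm) (horizontal distance between red_case and carton below 0.14 m and linear speed of red_case above 0.8 m/s and contact force between the fingers and red_case below 0.05 N).
It fails at once if the yellow-lidded case falls freely into the carton, faster than 0.8 m/s (a drop of more than about 35 mm) (horizontal distance between yellow_case and carton below 0.14 m and linear speed of yellow_case above 0.8 m/s and contact force between the fingers and yellow_case below 0.05 N).
It also fails if it takes over 64 s, if anything falls off the work surface, if the arm or the gripper's body presses on something with over 40 N, if the wrist force passes 120 N, or if a joint passes its speed limit or range.

## Robot

A 6-joint arm with a two-finger parallel gripper is mounted at the origin on the work surface. World frame = base frame: x ahead of the robot, y to its left, z up, the work surface at z = 0. Lengths are in mm, angles in rad, forces in N, time in s.
With the tool pointing down it reaches from about 350 to 875 mm from the base axis. Payload 4.2 kg.
Tool frame: the origin (TCP) lies midway between the tips of the shut fingers; the grasp point (between the pads) lies 19 mm behind it; z points along the fingers, y is the direction in which the jaws open and shut (so a half turn about z gives the same grasp; the last joint's range is limited). The gripper opens to 85 mm and grips with 20 to 120 N. Pads are 22 mm wide; open, the fingers measure 114 mm over their backs; the gripper's body (76 mm by 85 mm) begins 54 mm behind the grasp point. The pads swing forward as they close: fully open they stand 13 mm farther back than shut.
Start: joints at [-1.04, 0.385, 0.008, 0, -1.194, -0.259], TCP at [167.808, -602.03, 231.312] pointing down, gripper open.
Joint ranges: [-3.14, 3.14], [-1.21, 2.06], [-1.07, 1.41], [-3.16, 2.05], [-2.99, -0.16], [-3.1, 3.1]. Speed limits (rad/s): [2.79, 2.79, 3.14, 3.14, 3.14, 3.14].

## Interface

Orientations are given as a unit quaternion [x, y, z, w].
In Python, from bench import arm gives the robot as it stands. The module is installed in compiled form; this text tells all that it offers.
- The arm moves only by the tool drive_tool, never from a script. Its argument "moves" is a list that holds one entry, the list of rows, each a list of 7 numbers: the opening, from 0 (shut) to 1 (fully open), then the shift along the tool's x, y, z in m, then the turn, a rotation vector about the tool's x, y, z in rad. In form: [[[hand, dx, dy, dz, wx, wy, wz], ...]]. A call has 1 to 20 rows; each row shifts and turns the pose as measured when the row begins, along the tool's axes as they then stand; what a row does not reach is not made up. A row lasts 1/10 s, in which the tool goes at most 50 mm and 8.59 degrees, less where a joint would pass 70% of its speed; a pose out of reach is approached as far as the arm can. A call with a gripper value outside its range is refused whole. The fingers move at their own pace and stop on an object; the grip force is fixed at half the most. Time passes only in rows, so rows that do not move let the fingers close. It gives the time, the measured TCP pose, the force and the opening at its end, in the units of the state.
- arm.read_state(): the state, without advancing time (a new reading comes with each control period).
- arm.get_image(name): name is "scene" or "top" or "wrist"; returns (picture, depth): 480x640x3 uint8, red, green, blue; 480x640 float32, mm along the optical axis (not along the pixel's ray), 0 where there is no reading.
- arm.camera_params(name): a dict with "fov_y" (degrees; the focal length in pixels is half the picture's height over the tangent of half this angle, whatever the lens; pixels are square), "cx", "cy" (the principal point, pixels), "world_from_camera" (4x4, takes a point from camera to world coordinates); the wrist camera has in their place "T_tool_cam" (4x4, takes a point from camera to tool coordinates, whose origin is the TCP and whose axes are the flange's). Camera axes: x right, y down, z forward; pixel columns grow to the right and rows downward; lengths in mm; the calibration is good to about 2 mm. A picture is of the moment at which its call begins: read the wrist's pose just before it. camera_params takes no time and is no camera call.
- arm.job_done(): hands the job in, once; it reports no verdict.
The state is a dict: "clock": time; "joints": joint angles; "joint_vel": joint speeds; "joint_efforts": joint torques, N m; "position": TCP position; "ee_rot": TCP orientation; "contact_force": force on the tool from outside, world axes, zero at the start; "wrist_torque": the same for the moment, N m; "gripper_width": finger opening in mm.
Only numpy, scipy, OpenCV 4.12 (cv2) and the standard library are available. Lean on these libraries where they do the work, as an engineer would, in place of code of your own. Each camera call takes 0.05 s, during which the arm holds its last target.

## Working session

There is one attempt and no reset: what is moved stays moved. The work goes in short steps, Python scripts to look and compute and a tool call to move; the robot and the scene stay as the last step left them, time stands still between calls to the robot, and variables do not carry over. Pictures are saved under pics/ and viewed, and the job is handed in when it is done.

Besides the shell and the picture viewer there is one more tool, called after ">>>" by a JSON object that holds its "op" and its "data". drive_tool: Moves the arm, as the interface text tells. Its arguments: {"type":"object","properties":{"moves":{"type":"array","items":{"type":"array","items":{"type":"array","items":{"type":"number"}}}}},"required":["moves"]}

```bash
mkdir -p pics; python3 - <<'E'
from bench import arm
import cv2,numpy as np
s=arm.read_state();print({k:np.round(v,3).tolist() for k,v in s.items()})
for n in["top","scene","wrist"]:
    p,d=arm.get_image(n);np.savez(f"pics/{n}0.npz",p=p,d=d);cv2.imwrite(f"pics/{n}0.png",p[:,:,::-1]);c=arm.camera_params(n);print(n,{k:np.round(v,3).tolist() for k,v in c.items()})
E
```

```text
{'clock': 0.0, 'joints': [-1.04, 0.386, 0.007, -0.001, -1.194, -0.259], 'joint_vel': [-0.0, 0.0, -0.0, -0.001, 0.001, 0.002], 'joint_efforts': [0.0, -39.229, 18.841, 4.186, -0.005, -0.0], 'position': [167.671, -601.489, 230.235], 'ee_rot': [-0.135, 0.991, 0.001, -0.0], 'contact_force': [-0.602, 0.542, -0.764], 'wrist_torque': [-0.012, 0.045, -0.035], 'gripper_width': 85.558}
top {'fov_y': 53.982, 'cx': 325.606, 'cy': 237.012, 'world_from_camera': [[0.023, -0.981, 0.191, 308.663], [-1.0, -0.025, -0.01, 83.815], [0.014, -0.191, -0.982, 919.441], [0.0, 0.0, 0.0, 1.0]]}
scene {'fov_y': 51.481, 'cx': 318.53, 'cy': 239.386, 'world_from_camera': [[0.611, 0.602, -0.515, 975.504], [0.792, -0.458, 0.404, -292.396], [0.007, -0.655, -0.756, 792.454], [0.0, 0.0, 0.0, 1.0]]}
wrist {'fov_y': 59.138, 'cx': 323.399, 'cy': 246.901, 'T_tool_cam': [[-0.0, -0.961, -0.276, 70.957], [1.0, -0.0, -0.001, -0.572], [0.001, -0.276, 0.961, -143.396], [0.0, 0.0, 0.0, 1.0]]}
```

View pics/top0.png

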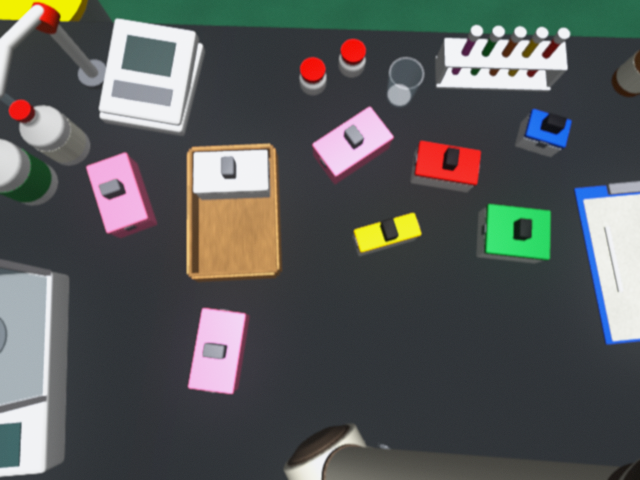

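View pics/scene0.png

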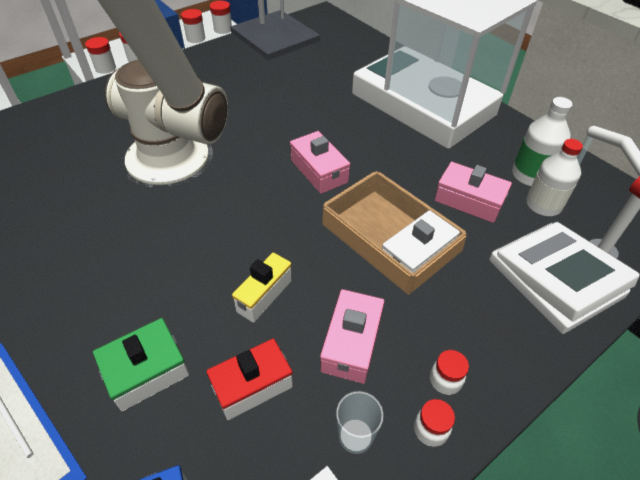

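View pics/wrist0.png

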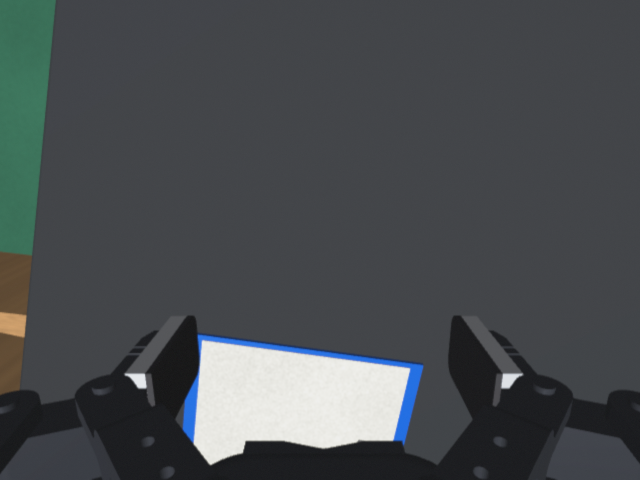

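Top view: red-lidded case at (447,160), yellow-lidded case at (388,232), carton at (233,210) with the white case at its far end (230,172). Could be mistaken:
- For red: jar lids (313,70) and (352,50), and the red cap (22,110).
- For yellow: the yellow object at (45,10).
- Other cases: green (515,232), blue (545,130), and pink at (352,143), (120,195), (217,350).

I choose by lid colour and size, and will check this with depth and a crop.

```bash
cat > h.py <<'E'
import numpy as np,cv2
from bench import arm
from scipy.spatial.transform import Rotation as R
def world(n,d,st=None):
    c=arm.camera_params(n); f=240/np.tan(np.radians(c['fov_y']/2))
    v,u=np.mgrid[:480,:640]
    P=np.stack([(u-c['cx'])/f*d,(v-c['cy'])/f*d,d],-1)
    if n=='wrist':
        T=np.array(c['T_tool_cam']);P=P@T[:3,:3].T+T[:3,3]
        r=R.from_quat(st['ee_rot']).as_matrix();return P@r.T+np.array(st['position'])
    T=np.array(c['world_from_camera']);return P@T[:3,:3].T+T[:3,3]
def rect(Q):
    (c,s,a)=cv2.minAreaRect(Q[:,:2].astype(np.float32))
    if s[0]<s[1]: s=s[::-1];a+=90   # a = direction of long side
    a=(a+90)%180-90
    return np.round(c,1),np.round(s,1),round(a,2)
def yaw(st):  # world angle of tool y, deg
    y=R.from_quat(st['ee_rot']).as_matrix()[:,1];return np.degrees(np.arctan2(y[1],y[0]))
E
python3 - <<'E'
from h import *
for n in ["top","scene"]:
    z=np.load(f"pics/{n}0.npz");p,d=z['p'],z['d'];W=world(n,d);hsv=cv2.cvtColor(p,cv2.COLOR_RGB2HSV).astype(int)
    H,S,V=hsv[...,0],hsv[...,1],hsv[...,2]
    reg=(d>0)&(W[...,0]>300)&(W[...,0]<700)&(W[...,1]>-250)&(W[...,1]<450)
    print(n,"table z",np.median(W[...,2][reg&(V<70)]))
    for name,m,lo,hi in [("red",((H<6)|(H>174))&(S>150),50,70),("yel",(H>22)&(H<34)&(S>150),50,70),("grey-white",(S<40)&(V>150),45,75),("brown rim",(H>8)&(H<22)&(S>70),50,70)]:
        m=(m&reg&(W[...,2]>lo)&(W[...,2]<hi)).astype(np.uint8)
        k,l,st,ce=cv2.connectedComponentsWithStats(m)
        for i in range(1,k):
            if st[i,4]<150: continue
            Q=W[l==i];print(name,np.round(ce[i]),st[i,4],*rect(Q),"z",np.round(np.median(Q[:,2]),1))
    for name,c in [("redgrip",(430,470,140,175)),("yelgrip",(375,405,210,250)),("whitegrip",(215,245,150,185))]:
        if n=="top":
            u0,u1,v0,v1=c;w=W[v0:v1,u0:u1].reshape(-1,3);q=w[(w[:,2]>82)&(w[:,2]<105)];print(name,len(q),*rect(q),np.median(q[:,2]))
z=cv2.imread("pics/top0.png");cv2.imwrite("pics/crop0.png",cv2.resize(z[100:290,180:500],None,fx=2.5,fy=2.5))
E
```

```text
top table z 1.8168039853462687
red [447. 164.] 1836 [ 627.1 -156.5] [121.5  70.3] 81.63 z 61.6
yel [387. 233.] 1210 [487.4 -39.7] [121.5  45.1] -72.37 z 61.6
grey-white [358. 149.] 1009 [654.7  17.6] [132.6  40.2] -53.38 z 61.7
grey-white [230. 171.] 2761 [599.3 261.4] [144.8  86.4] -85.61 z 66.5
grey-white [232. 322.] 348 [315.3 240.3] [39.3 31.3] 86.7 z 61.9
brown rim [231. 216.] 2231 [524.  252.6] [254.3 168.9] 4.44 z 60.5
redgrip 268 [ 627.7 -155.9] [36.6 24.5] -8.48 93.10406371057343
yelgrip 280 [487.3 -38.9] [36.6 23.7] 16.63 93.27318553155055
whitegrip 286 [596.1 258.3] [35.3 23.4] 2.74 98.02666008650203
scene table z 0.6144671698745015
red [248. 374.] 2711 [ 627.5 -156.4] [120.1  71. ] 81.22 z 60.5
yel [261. 281.] 1072 [488.3 -38.9] [120.9  46.5] -72.07 z 60.3
grey-white [421. 241.] 1980 [595.  261.2] [147.  86.] -85.19 z 65.1
brown rim [391. 226.] 2020 [523.9 251.9] [254.9 171.6] 4.02 z 58.5
```

View pics/crop0.png

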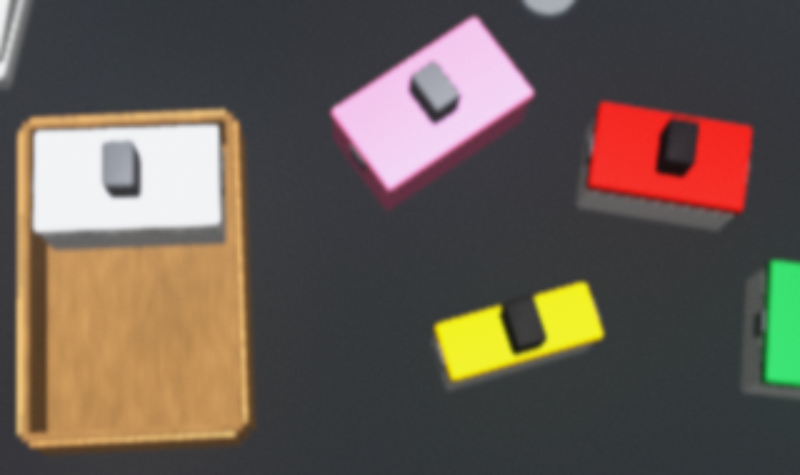

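```bash
cat >> h.py <<'E'
def rel(tgt,yaw_deg):
    st=arm.read_state(); r=R.from_quat(st['ee_rot']); p=np.array(st['position'])
    a=(yaw_deg-yaw(st)+90)%180-90; a=yaw(st)+a
    y=np.array([np.cos(np.radians(a)),np.sin(np.radians(a)),0]);z=np.array([0,0,-1.]);x=np.cross(y,z)
    rt=R.from_matrix(np.stack([x,y,z],1)); w=(r.inv()*rt).as_rotvec()
    print("clock",round(st['clock'],2),"pos",np.round(p,1),"yaw",round(yaw(st),2),"F",np.round(st['contact_force'],1),"grip",round(st['gripper_width'],1))
    print("turn",np.round(w,4),"shift now-axes",np.round(r.inv().apply(np.array(tgt)-p),1),"shift after turn",np.round(rt.inv().apply(np.array(tgt)-p),1))
E
python3 - <<'E'
from h import *
z=np.load("pics/top0.npz")
for n in["top","scene"]:
    z=np.load(f"pics/{n}0.npz");p,d=z['p'],z['d'];W=world(n,d);hsv=cv2.cvtColor(p,cv2.COLOR_RGB2HSV).astype(int)
    H,S=hsv[...,0],hsv[...,1]
    m=(H>8)&(H<22)&(S>70)&(abs(W[...,0]-524)<160)&(abs(W[...,1]-252)<120)
    Q=W[m&(W[...,2]>54)&(W[...,2]<66)][:,:2]
    best=None
    for a in np.arange(-2,10,.1):
        r=np.radians(a);c=np.array([[np.cos(r),np.sin(r)],[-np.sin(r),np.cos(r)]]);q=Q@c.T
        lo,hi=np.percentile(q,1,0),np.percentile(q,99,0);ar=np.prod(hi-lo)
        if best is None or ar<best[0]: best=(ar,a,hi-lo,c.T@((lo+hi)/2))
    print(n,best)
    Wh=W[(S<40)&(hsv[...,2]>150)&(W[...,2]>58)&(W[...,2]<69)&(abs(W[...,0]-596)<80)&(abs(W[...,1]-260)<90)]
    print(rect(Wh))
rel([627.4,-156.2,150],81.5)
E
```

```text
top (np.float64(42225.08133949147), np.float64(4.400000000000006), array([252.02112747, 167.54579968]), array([523.87615077, 252.58285505]))
(array([598.6, 259.7]), array([141.3,  85. ]), -85.96)
scene (np.float64(42602.936015236875), np.float64(4.500000000000005), array([252.35746002, 168.81980034]), array([523.84833339, 251.75915678]))
(array([596.7, 260.9]), array([146.1,  81. ]), -86.74)
clock 0.15 pos [ 167.7 -601.6  230.5] yaw 105.57 F [-0.1 -0.5 -0.3] grip 85.5
turn [ 0.0016 -0.0005  0.42  ] shift now-axes [-562.4  305.6   80.9] shift after turn [-388.8  508.5   80.5]
```

>>> {"op": "drive_tool", "data": {"moves": [[[1,0,0,0,0,0,0.14],[1,0,0,0,0,0,0.14],[1,0,0,0,0,0,0.14],[1,-0.026,0.034,0,0,0,0],[1,-0.026,0.034,0,0,0,0],[1,-0.026,0.034,0,0,0,0],[1,-0.026,0.034,0,0,0,0],[1,-0.026,0.034,0,0,0,0],[1,-0.026,0.034,0,0,0,0],[1,-0.026,0.034,0,0,0,0],[1,-0.026,0.034,0,0,0,0],[1,-0.026,0.034,0,0,0,0],[1,-0.026,0.034,0,0,0,0],[1,-0.026,0.034,0,0,0,0],[1,-0.026,0.034,0,0,0,0],[1,-0.026,0.034,0,0,0,0],[1,-0.026,0.034,0,0,0,0],[1,-0.012,0.016,0,0,0,0]]]}}

```text
clock: 1.95
position: [634.1, -162.8, 224.2]
ee_rot: [0.087, 0.996, 0.005, -0.005]
contact_force: [0.0, -0.5, -1.1]
gripper_width: 85.3
```

```bash
cat > look.py <<'E'
import sys
from h import *
st=arm.read_state();p,d=arm.get_image("wrist");n=sys.argv[1];cv2.imwrite(f"pics/{n}.png",p[:,:,::-1]);np.savez(f"pics/{n}.npz",p=p,d=d,pos=st['position'],q=st['ee_rot'])
W=world("wrist",d,st);hsv=cv2.cvtColor(p,cv2.COLOR_RGB2HSV).astype(int);H,S,V=hsv[...,0],hsv[...,1],hsv[...,2]
m={'red':((H<6)|(H>174))&(S>150),'yel':(H>22)&(H<34)&(S>150)}[sys.argv[2]]&(d>0)
m=m.astype(np.uint8);k,l,s,c=cv2.connectedComponentsWithStats(m);i=1+np.argmax(s[1:,4]);Q=W[l==i];print("lid",*rect(Q),np.median(Q[:,2]),c[i])
x,y,w,h=s[i,:4];q=W[y:y+h,x:x+w].reshape(-1,3);zt=np.median(Q[:,2]);q=q[(abs(q[:,2]-zt-32)<8)&(np.hypot(*(q[:,:2]-rect(Q)[0]).T)<35)]
if len(q)>20: print("grip",len(q),*rect(q),np.median(q[:,2]))
rel([float(a) for a in sys.argv[3:6]],float(sys.argv[6]))
E
python3 look.py w1 red 627.4 -156.2 65 81.5
```

```text
lid [ 636.7 -157.4] [141.5  88.6] 81.44 60.735842577138285 [329.32305795 212.6759402 ]
grip 1876 [ 627.2 -156.7] [36.1 23.6] -9.23 92.60825557269241
clock 2.0 pos [ 635.5 -161.6  223.7] yaw 80.1 F [ 1.5  0.2 -0.7] grip 85.5
turn [ 0.0087 -0.0093 -0.0244] shift now-axes [  7.4   2.6 158.8] shift after turn [  8.8   4.1 158.7]
```

View pics/w1.png

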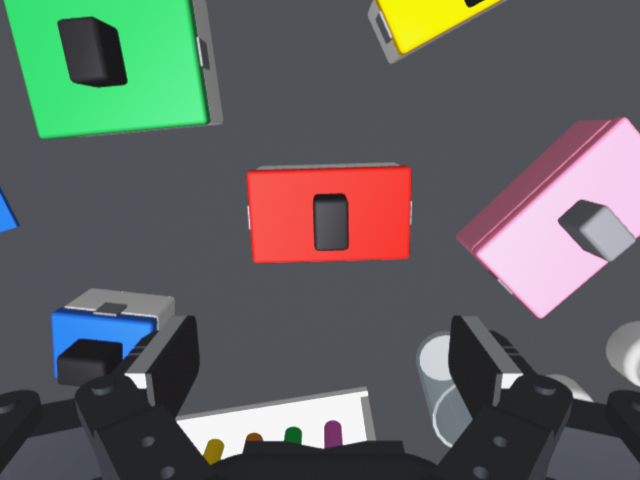

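>>> {"op": "drive_tool", "data": {"moves": [[[1,0.0085,0.0035,0.02,0.0087,-0.0093,-0.022],[1,0,0,0.03,0,0,0],[1,0,0,0.03,0,0,0],[1,0,0,0.02,0,0,0],[1,0,0,0.01,0,0,0],[1,0,0,0,0,0,0]]]}}

```text
clock: 2.6
position: [628.1, -154.5, 108.7]
ee_rot: [0.073, 0.997, -0.0, -0.0]
contact_force: [-0.1, -0.1, -0.4]
gripper_width: 85.5
```

```bash
python3 look.py w2 red 627.3 -156.5 65 81.3
```

```text
lid [ 643.1 -159.8] [154.8 102.6] 81.48 60.74712160368542 [321.10903122 266.45697423]
grip 4775 [ 627.  -156.5] [36.2 24.1] -8.29 92.59432714533034
clock 2.65 pos [ 628.7 -154.6  109.6] yaw 81.61 F [ 0.7 -0.1  0.6] grip 85.1
turn [-0.0005  0.0007  0.0053] shift now-axes [ 1.2 -2.1 44.6] shift after turn [ 1.1 -2.1 44.6]
```

The wrist view shows the red lid centred at (330,213) with its black grip at (331,222), in line with the jaws. Top, scene and wrist cameras agree to about 1 mm, so I'm descending and gripping.

>>> {"op": "drive_tool", "data": {"moves": [[[1,0.001,-0.002,0.02,0,0,0.004],[1,0,0,0.015,0,0,0],[1,0,0,0.008,0,0,0],[1,0,0,0,0,0,0],[0,0,0,0,0,0,0],[0,0,0,0,0,0,0],[0,0,0,0,0,0,0],[0,0,0,0,0,0,0],[0,0,0,0,0,0,0],[0,0,0,0,0,0,0],[0,0,0,0,0,0,0],[0,0,0,0,0,0,0]]]}}

```text
clock: 3.85
position: [634.4, -157.7, 76.2]
ee_rot: [0.074, 0.997, -0.001, 0.01]
contact_force: [0.7, 0.6, 0.1]
gripper_width: 22.3
```

```bash
python3 -c "
from h import *
rel([627,-156.5,65],81.5)"
```

```text
clock 3.85 pos [ 634.4 -157.7   76.2] yaw 81.46 F [0.7 0.6 0.1] grip 22.3
turn [-0.0001  0.0201 -0.0007] shift now-axes [ 7.8  0.1 11. ] shift after turn [ 7.5  0.1 11.2]
```

```bash
python3 - <<'E'
from h import *
st=arm.read_state();print({k:np.round(v,3).tolist() for k,v in st.items()})
for n in["wrist","scene"]:
    p,d=arm.get_image(n)
    if n=="scene": p=cv2.resize(p[250:460,120:400],None,fx=2.5,fy=2.5)
    cv2.imwrite(f"pics/g1{n}.png",p[:,:,::-1])
E
```

```text
{'clock': 3.85, 'joints': [0.005, 0.56, -0.123, 0.004, -0.869, -1.727], 'joint_vel': [0.001, 0.001, 0.002, 0.001, 0.0, -0.0], 'joint_efforts': [-0.204, -44.716, 15.742, 3.46, 0.011, 0.006], 'position': [634.435, -157.722, 76.15], 'ee_rot': [0.074, 0.997, -0.001, 0.01], 'contact_force': [0.746, 0.632, 0.147], 'wrist_torque': [-0.038, -0.022, -0.002], 'gripper_width': 22.309}
```

View pics/g1wrist.png

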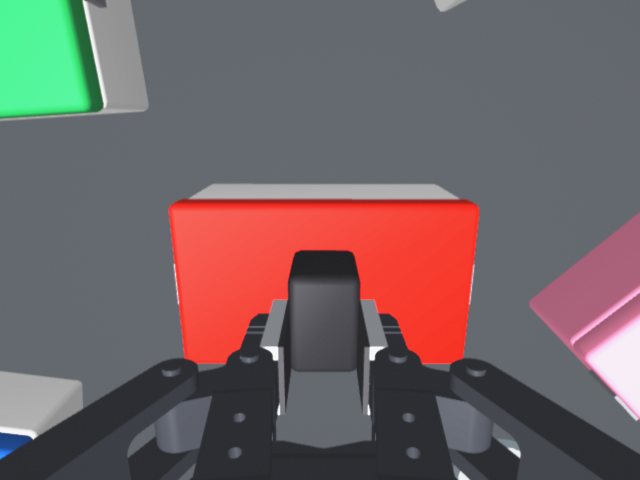

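View pics/g1scene.png

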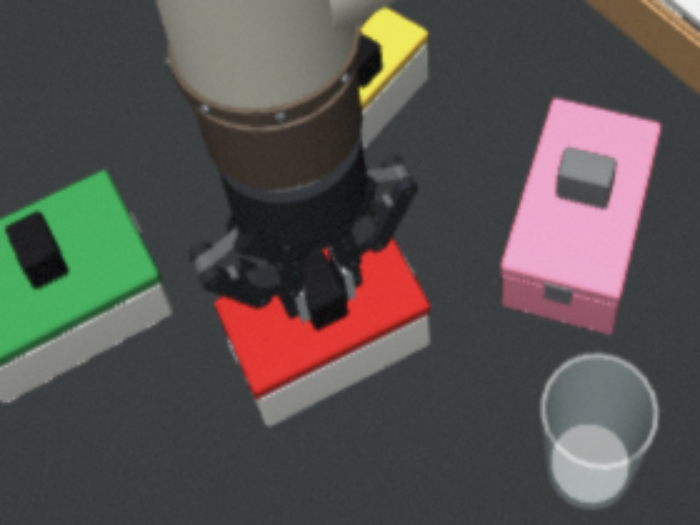

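Gripped, but the jaws sit about 7 mm off in tool x and 11 mm high. I'm opening to regrip in shorter steps.

>>> {"op": "drive_tool", "data": {"moves": [[[1,0,0,0,0,0,0],[1,0,0,0,0,0,0],[1,0,0,0,0,0,0],[1,0,0,0,0,0,0]]]}}

```text
clock: 4.35
position: [634.2, -157.8, 76.2]
ee_rot: [0.075, 0.997, -0.001, 0.01]
contact_force: [-0.1, -0.1, -0.7]
gripper_width: 78.8
```

```bash
python3 look.py w3 red 627.3 -156.5 65 81.5
```

```text
lid [ 644.8 -168. ] [147.1 108.4] 81.26 60.758265174641075 [324.03616181 270.32797308]
grip 5746 [ 624.9 -171.3] [52.7 31.4] 82.04 92.70172193290335
clock 4.4 pos [ 634.2 -157.8   76.2] yaw 81.45 F [0.4 0.3 0.2] grip 84.7
turn [-0.0001  0.0198 -0.0009] shift now-axes [ 7.3  0.3 11.1] shift after turn [ 7.1  0.3 11.2]
```

View pics/w3.png

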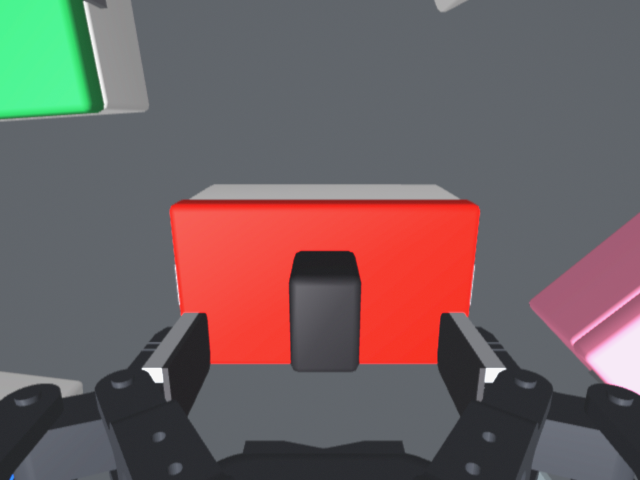

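The case hasn't moved; only the tool pose is off. Correcting it now.

>>> {"op": "drive_tool", "data": {"moves": [[[1,0.007,0,0.002,0,0.02,0],[1,0,0,0,0,0,0]]]}}

```text
clock: 4.6
position: [626.7, -156.7, 73.9]
ee_rot: [0.075, 0.997, 0.0, -0.001]
contact_force: [-0.7, -0.5, 0.1]
gripper_width: 85.7
```

```bash
python3 -c "
from h import *
rel([627.2,-156.6,65],81.5)"
```

```text
clock 4.6 pos [ 626.7 -156.7   73.9] yaw 81.44 F [-0.7 -0.5  0.1] grip 85.7
turn [-0.     -0.002  -0.0011] shift now-axes [-0.5  0.2  8.9] shift after turn [-0.5  0.2  8.9]
```

>>> {"op": "drive_tool", "data": {"moves": [[[1,0,0,0.008,0,0,0],[1,0,0,0,0,0,0]]]}}

```text
clock: 4.8
position: [626.5, -156.6, 65.2]
ee_rot: [0.075, 0.997, 0.0, -0.001]
contact_force: [0.3, -0.2, -0.7]
gripper_width: 85.6
```

```bash
python3 -c "
from h import *
rel([627.2,-156.6,65],81.5)"
```

```text
clock 4.8 pos [ 626.5 -156.6   65.2] yaw 81.43 F [ 0.3 -0.2 -0.7] grip 85.6
turn [ 0.0001 -0.0023 -0.0012] shift now-axes [-0.7  0.1  0.2] shift after turn [-0.7  0.1  0.2]
```

>>> {"op": "drive_tool", "data": {"moves": [[[0,0,0,0,0,0,0],[0,0,0,0,0,0,0],[0,0,0,0,0,0,0],[0,0,0,0,0,0,0],[0,0,0,0,0,0,0]]]}}

```text
clock: 5.3
position: [626.7, -156.6, 65.0]
ee_rot: [0.075, 0.997, 0.0, -0.001]
contact_force: [-0.5, 0.9, 0.4]
gripper_width: 22.8
```

```bash
python3 -c "
from h import *
rel([627.2,-156.6,65],81.5)"
```

```text
clock 5.3 pos [ 626.7 -156.6   65. ] yaw 81.45 F [-0.5  0.9  0.4] grip 22.8
turn [ 0.     -0.0023 -0.001 ] shift now-axes [-0.5  0.  -0. ] shift after turn [-0.5  0.  -0. ]
```

>>> {"op": "drive_tool", "data": {"moves": [[[0,0,0,0,0,0,0],[0,0,0,-0.01,0,0,0],[0,0,0,-0.02,0,0,0],[0,0,0,-0.02,0,0,0],[0,0,0,0,0,0,0]]]}}

```text
clock: 5.8
position: [624.5, -156.4, 114.7]
ee_rot: [0.075, 0.997, 0.0, -0.005]
contact_force: [0.3, -0.6, -2.8]
gripper_width: 22.9
```

```bash
python3 look.py w4 red 510.0 252 190 94.4
```

```text
lid [ 643.  -160.4] [206.1 108.9] 82.53 110.5495617762171 [323.68770744 281.71174664]
grip 5840 [ 618.6 -156.7] [47.  20.6] 82.41 142.49478767054245
clock 5.85 pos [ 623.3 -156.   112.9] yaw 81.34 F [ 0.1  0.3 -2.8] grip 22.8
turn [ 0.0021 -0.0124 -0.2279] shift now-axes [174.4 386.4 -74.7] shift after turn [ 81.7 415.5 -77.1]
```

View pics/w4.png

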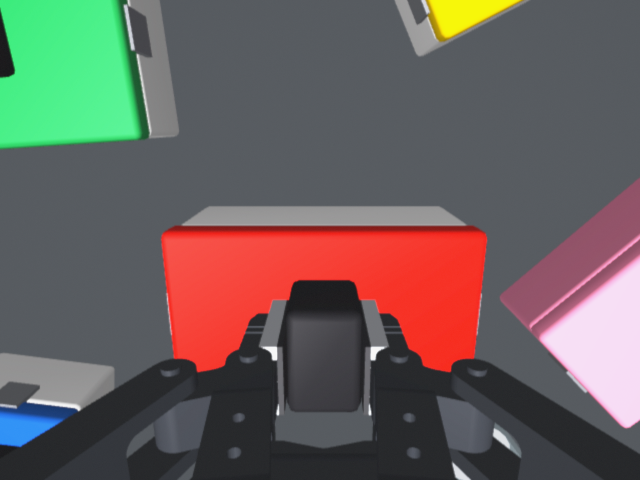

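Red is held (about 0.28 kg) and level. Lifting clear, turning, and carrying it over to the carton.

>>> {"op": "drive_tool", "data": {"moves": [[[0,0,0,-0.02,0,-0.012,0],[0,0,0,-0.025,0,0,0],[0,0,0,-0.025,0,0,0],[0,0,0,-0.01,0,0,0],[0,0,0,0,0,0,-0.08],[0,0,0,0,0,0,-0.08],[0,0,0,0,0,0,-0.07],[0,0,0,0,0,0,0]]]}}

```text
clock: 6.65
position: [619.1, -155.5, 193.4]
ee_rot: [-0.043, 0.999, 0.002, -0.005]
contact_force: [0.7, -0.2, -3.6]
gripper_width: 23.1
```

```bash
python3 -c "
from h import *
rel([510.9,251.2,190],94.4)"
```

```text
clock 6.65 pos [ 619.1 -155.5  193.4] yaw 94.9 F [ 0.7 -0.2 -3.6] grip 23.1
turn [ 0.0037 -0.0089  0.0088] shift now-axes [ 73.  414.5   5.6] shift after turn [ 76.7 413.8   3.4]
```

>>> {"op": "drive_tool", "data": {"moves": [[[0,0.003,0.015,0,0.0037,-0.0089,0.0088],[0,0.006,0.03,0,0,0,0],[0,0.006,0.032,0,0,0,0],[0,0.006,0.032,0,0,0,0],[0,0.006,0.032,0,0,0,0],[0,0.006,0.032,0,0,0,0],[0,0.006,0.032,0,0,0,0],[0,0.006,0.032,0,0,0,0],[0,0.006,0.032,0,0,0,0],[0,0.006,0.032,0,0,0,0],[0,0.006,0.032,0,0,0,0],[0,0.005,0.025,0,0,0,0],[0,0.003,0.015,0,0,0,0],[0,0,0,0,0,0,0],[0,0,0,0,0,0,0]]]}}

```text
clock: 8.15
position: [515.7, 224.0, 187.7]
ee_rot: [-0.024, 1.0, -0.001, -0.006]
contact_force: [0.6, 0.6, -2.4]
gripper_width: 23.2
```

```bash
python3 -c "
from h import *
rel([510.9,251.2,190],94.4)
for n in ['top','wrist']:
    p,d=arm.get_image(n);cv2.imwrite(f'pics/c1{n}.png',p[:,:,::-1])"
```

```text
clock 8.15 pos [515.7 224.  187.7] yaw 92.73 F [ 0.6  0.6 -2.4] grip 23.2
turn [-0.0015 -0.0112 -0.0292] shift now-axes [ 3.6 27.4 -2.3] shift after turn [ 2.7 27.5 -2.3]
```

View pics/c1top.png

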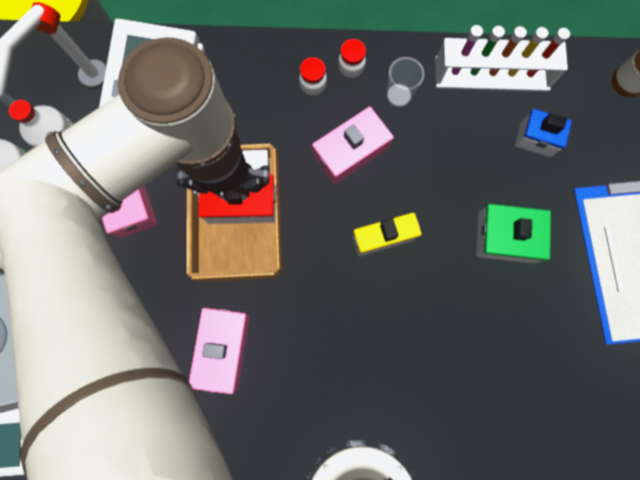

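View pics/c1wrist.png

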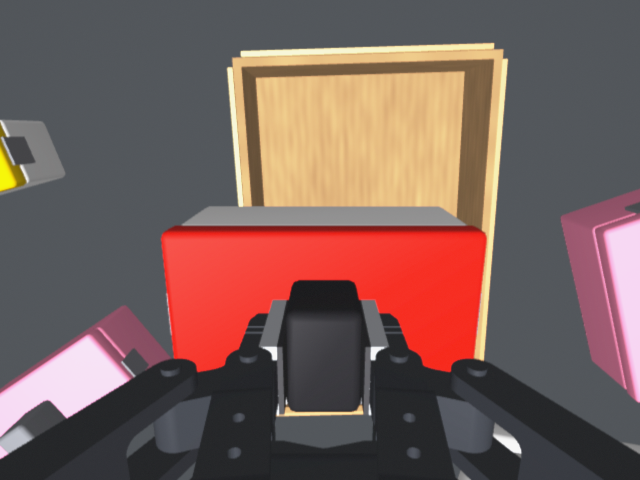

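The wrist view shows the red case above the bay with the carton at (370,150). Red is still about 27 mm short in y, so I'm finishing the alignment.

>>> {"op": "drive_tool", "data": {"moves": [[[0,0.002,0.014,0,-0.0015,-0.011,-0.029],[0,0.001,0.0135,0,0,0,0],[0,0,0,0,0,0,0],[0,0,0,0,0,0,0]]]}}

```text
clock: 8.65
position: [511.8, 250.5, 187.8]
ee_rot: [-0.037, 0.999, 0.0, 0.0]
contact_force: [-0.0, 0.1, -2.7]
gripper_width: 22.9
```

```bash
python3 -c "
from h import *
rel([510.9,251.2,190],94.4)
st=arm.read_state();p,d=arm.get_image('wrist');cv2.imwrite('pics/c2.png',p[:,:,::-1])
W=world('wrist',d,st);hsv=cv2.cvtColor(p,cv2.COLOR_RGB2HSV).astype(int)
m=(hsv[...,0]>8)&(hsv[...,0]<22)&(hsv[...,1]>60)&(d>0)
Q=W[m]-[523.9,252.2,0];a=np.radians(4.4);c=np.array([[np.cos(a),np.sin(a),0],[-np.sin(a),np.cos(a),0],[0,0,1]])
q=Q@c.T
rim=q[(q[:,2]>56)&(q[:,2]<64)];print('rim local',np.percentile(rim,[1,99],axis=0))
fl=q[(abs(q[:,2]-5)<3)];print('floor',np.percentile(fl,[1,50,99],axis=0))
mr=((hsv[...,0]<6)|(hsv[...,0]>174))&(hsv[...,1]>150);r=(W[mr]-[523.9,252.2,0])@c.T;z=np.median(r[:,2]);r=r[abs(r[:,2]-z)<3];print('red',np.percentile(r,[1,99],axis=0))
"
```

```text
clock 8.65 pos [511.8 250.5 187.8] yaw 94.2 F [-0.   0.1 -2.7] grip 22.9
turn [-0.      0.0006 -0.0034] shift now-axes [ 0.8  0.7 -2.2] shift after turn [ 0.8  0.7 -2.2]
rim local [[-122.71906787  -79.59133409   56.3727938 ]
 [ 125.55210919   80.41833486   62.38176361]]
floor [[-117.03766952  -73.82458562    3.98919087]
 [ -73.26911416    0.41461633    5.73743736]
 [ -23.97290755   74.18551467    7.48196748]]
red [[-46.18088682 -59.4607697  181.16112704]
 [  6.82754611  56.48717098 184.94576558]]
```

View pics/c2.png

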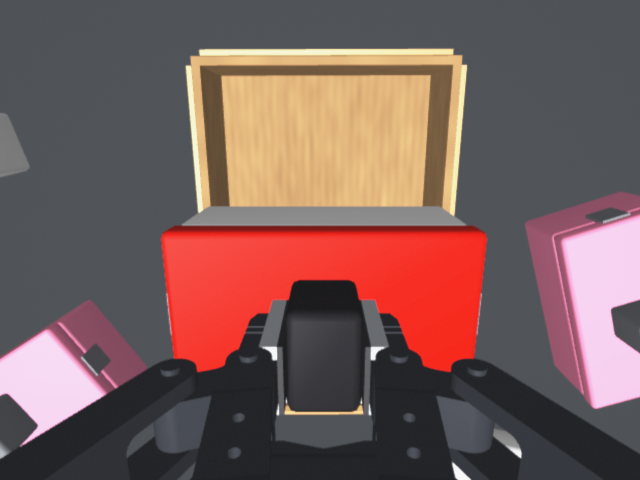

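Carton frame confirmed: floor y from −74 to +74, inner wall x at −117. The red left face is at −46. Descending in stages.

>>> {"op": "drive_tool", "data": {"moves": [[[0,0.001,0.001,0.012,0,0,-0.003],[0,0,0,0.012,0,0,0],[0,0,0,0.012,0,0,0],[0,0,0,0.01,0,0,0],[0,0,0,0,0,0,0]]]}}

```text
clock: 9.2
position: [509.9, 250.2, 136.4]
ee_rot: [-0.038, 0.999, -0.001, -0.001]
contact_force: [0.4, -0.7, -3.0]
gripper_width: 22.8
```

```bash
python3 -c "
from h import *
rel([510.9,251.2,72],94.4)"
```

```text
clock 9.2 pos [509.9 250.2 136.4] yaw 94.3 F [ 0.4 -0.7 -3. ] grip 22.8
turn [-0.0015 -0.0021 -0.0017] shift now-axes [-1.2  1.  64.4] shift after turn [-1.1  0.9 64.4]
```

>>> {"op": "drive_tool", "data": {"moves": [[[0,-0.001,0.001,0.012,0,-0.002,0],[0,0,0,0.012,0,0,0],[0,0,0,0.012,0,0,0],[0,0,0,0.008,0,0,0],[0,0,0,0,0,0,0]]]}}

```text
clock: 9.7
position: [511.2, 251.2, 88.0]
ee_rot: [-0.037, 0.999, -0.001, -0.0]
contact_force: [0.4, -0.3, -3.0]
gripper_width: 23.1
```

```bash
python3 -c "
from h import *
rel([510.9,251.2,72],94.4)"
```

```text
clock 9.7 pos [511.2 251.2  88. ] yaw 94.3 F [ 0.4 -0.3 -3. ] grip 23.1
turn [-0.0021 -0.0003 -0.0018] shift now-axes [ 0.2  0.1 16. ] shift after turn [ 0.2  0.1 16. ]
```

>>> {"op": "drive_tool", "data": {"moves": [[[0,0,0,0.008,0,0,0],[0,0,0,0.006,0,0,0],[0,0,0,0.002,0,0,0],[0,0,0,0,0,0,0]]]}}

```text
clock: 10.1
position: [511.8, 251.6, 71.1]
ee_rot: [-0.038, 0.999, -0.001, 0.001]
contact_force: [1.1, -0.1, -3.0]
gripper_width: 22.8
```

```bash
python3 -c "
from h import *
rel([510.9,251.2,70],94.4)"
```

```text
clock 10.1 pos [511.8 251.6  71.1] yaw 94.32 F [ 1.1 -0.1 -3. ] grip 22.8
turn [-0.0015  0.0012 -0.0014] shift now-axes [ 1.  -0.3  1.1] shift after turn [ 0.9 -0.3  1.1]
```

>>> {"op": "drive_tool", "data": {"moves": [[[0,0,0,0.0015,0,0,0],[0,0,0,0,0,0,0]]]}}

```text
clock: 10.3
position: [512.4, 252.0, 70.3]
ee_rot: [-0.038, 0.999, -0.0, 0.001]
contact_force: [-0.8, -0.8, -3.5]
gripper_width: 23.0
```

>>> {"op": "drive_tool", "data": {"moves": [[[0,0.001,0,0.0015,0,0,0],[0,0,0,0,0,0,0]]]}}

```text
clock: 10.5
position: [512.6, 252.3, 70.4]
ee_rot: [-0.038, 0.999, 0.0, 0.003]
contact_force: [-0.3, 0.7, -2.5]
gripper_width: 22.9
```

>>> {"op": "drive_tool", "data": {"moves": [[[1,0,0,0,0,0,0],[1,0,0,0,0,0,0],[1,0,0,0,0,0,0],[1,0,0,0,0,0,0],[1,0,0,0,0,0,0],[1,0,0,-0.01,0,0,0],[1,0,0,-0.02,0,0,0],[1,0,0,-0.03,0,0,0],[1,0,0,-0.03,0,0,0],[1,0,0,-0.03,0,0,0],[1,0,0,0,0,0,0]]]}}

```text
clock: 11.6
position: [512.7, 252.7, 199.1]
ee_rot: [-0.039, 0.999, 0.001, 0.005]
contact_force: [0.9, 0.6, -0.5]
gripper_width: 85.3
```

```bash
python3 look.py w5 red 487.3 -39.2 190 107.5
```

```text
lid [518.1 252.9] [125.5  79.7] -86.16 65.75041459559651 [322.74829572 229.18644517]
grip 2263 [513.5 251.6] [35.8 23.5] 5.12 97.57205581320312
clock 11.65 pos [511.5 252.1 196.8] yaw 94.4 F [ 0.3 -0.3  0.2] grip 85.4
turn [-0.0007  0.0058 -0.2286] shift now-axes [  46.5 -288.6    6.5] shift after turn [ 110.7 -270.5    6.8]
```

View pics/w5.png

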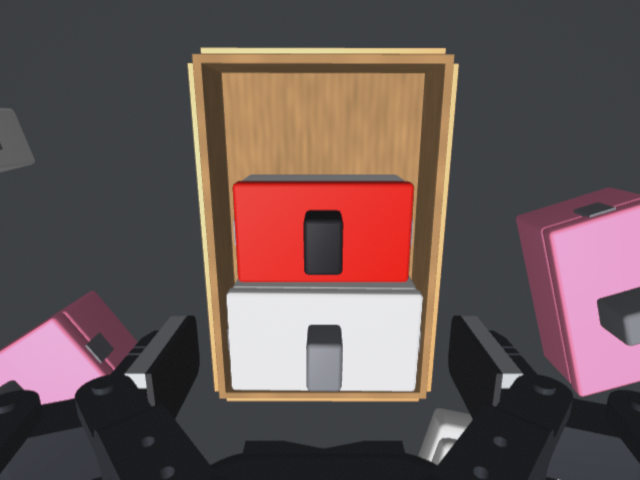

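Wrist view: the red case (lid at (323,229)) stands flat in the carton next to the white one, its grip top at 97.6 mm (97 expected). The free slot is at (323,125), about 71 mm wide. Now the yellow case.

>>> {"op": "drive_tool", "data": {"moves": [[[1,0,0,0,0,0.006,-0.08],[1,0,0,0,0,0,-0.08],[1,0,0,0,0,0,-0.07],[1,0.011,-0.028,0,0,0,0],[1,0.011,-0.028,0,0,0,0],[1,0.011,-0.028,0,0,0,0],[1,0.011,-0.028,0,0,0,0],[1,0.011,-0.028,0,0,0,0],[1,0.011,-0.028,0,0,0,0],[1,0.011,-0.028,0,0,0,0],[1,0.011,-0.028,0,0,0,0],[1,0.011,-0.028,0,0,0,0],[1,0.011,-0.026,0,0,0,0],[1,0,0,0,0,0,0]]]}}

```text
clock: 13.05
position: [483.5, -59.4, 187.8]
ee_rot: [-0.158, 0.987, -0.002, -0.012]
contact_force: [0.1, -0.5, -0.0]
gripper_width: 85.7
```

```bash
python3 look.py w6 yel 487.3 -39.2 110 107.5
```

```text
lid [496.3 -33.1] [144.6  67.3] -72.21 60.639491266958814 [350.03624175 252.19597779]
grip 1981 [483.7 -40.7] [29.8 24. ] 18.5 92.56909775272415
clock 13.1 pos [483.7 -58.4 187.8] yaw 108.25 F [-1.1  0.5  0.1] grip 85.2
turn [ 0.0006 -0.0242  0.0131] shift now-axes [-11.3  17.1  77.6] shift after turn [-9.2 17.3 77.8]
```

View pics/w6.png

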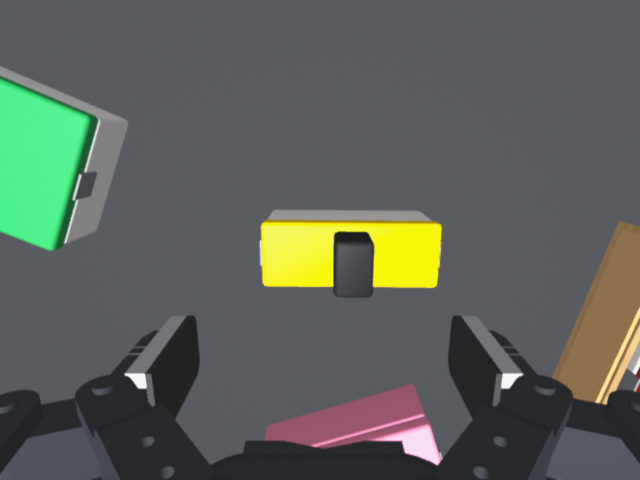

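The yellow lid is at (350,252) with its black grip at (353,263). Correcting the offset and descending.

>>> {"op": "drive_tool", "data": {"moves": [[[1,-0.009,0.017,0.02,0,-0.024,0.013],[1,0,0,0.025,0,0,0],[1,0,0,0.02,0,0,0],[1,0,0,0.01,0,0,0],[1,0,0,0,0,0,0]]]}}

```text
clock: 13.6
position: [486.7, -36.6, 109.6]
ee_rot: [-0.153, 0.988, 0.001, 0.0]
contact_force: [-0.3, -0.1, 0.1]
gripper_width: 85.5
```

```bash
sed -i 's/q=W\[y:y+h,x:x+w\]/q=W[max(y-60,0):y+h+60,x:x+w]/' look.py; python3 look.py w7 yel 487.3 -39.2 66 107.6
```

```text
lid [500.7 -36.8] [154.9  73.9] -72.08 60.67388764919471 [317.98515235 270.24570637]
grip 4767 [486.6 -39.9] [35.7 24.1] 17.98 92.54896237356408
clock 13.65 pos [487.2 -36.5 110.4] yaw 107.58 F [0.  0.  0.2] grip 85.8
turn [ 0.0007  0.0022 -0.0003] shift now-axes [ 0.8 -2.6 44.4] shift after turn [ 0.7 -2.6 44.4]
```

>>> {"op": "drive_tool", "data": {"moves": [[[1,0.001,-0.003,0.01,0,0.002,0],[1,0,0,0.012,0,0,0],[1,0,0,0.012,0,0,0],[1,0,0,0,0,0,0]]]}}

```text
clock: 14.05
position: [490.0, -39.2, 77.4]
ee_rot: [-0.153, 0.988, 0.0, 0.004]
contact_force: [-0.3, 0.4, 0.5]
gripper_width: 85.4
```

```bash
python3 -c "
from h import *
rel([487.0,-39.5,66],107.8)"
```

```text
clock 14.05 pos [490.  -39.2  77.4] yaw 107.65 F [-0.3  0.4  0.5] grip 85.4
turn [-0.0002  0.0073 -0.0026] shift now-axes [ 3.   0.6 11.4] shift after turn [ 2.9  0.6 11.4]
```

>>> {"op": "drive_tool", "data": {"moves": [[[1,0.003,0.0006,0.006,0,0.0073,-0.0026],[1,0,0,0.005,0,0,0],[1,0,0,0,0,0,0]]]}}

```text
clock: 14.35
position: [488.0, -39.6, 67.0]
ee_rot: [-0.155, 0.988, -0.0, 0.001]
contact_force: [0.2, 0.2, 0.3]
gripper_width: 85.2
```

```bash
python3 -c "
from h import *
rel([487.0,-39.5,65],107.8)"
```

```text
clock 14.35 pos [488.  -39.6  67. ] yaw 107.81 F [0.2 0.2 0.3] grip 85.2
turn [-0.0007  0.0025  0.0002] shift now-axes [1.  0.4 2. ] shift after turn [1.  0.4 2. ]
```

>>> {"op": "drive_tool", "data": {"moves": [[[1,0.001,0,0.002,0,0.002,0],[0,0,0,0,0,0,0],[0,0,0,0,0,0,0],[0,0,0,0,0,0,0],[0,0,0,0,0,0,0],[0,0,0,0,0,0,0],[0,0,0,0,0,0,0]]]}}

```text
clock: 15.05
position: [487.9, -39.7, 66.0]
ee_rot: [-0.155, 0.988, -0.0, 0.002]
contact_force: [-0.3, -0.3, -0.8]
gripper_width: 23.1
```

>>> {"op": "drive_tool", "data": {"moves": [[[0,0,0,0,0,0,0],[0,0,0,-0.01,0,0,0],[0,0,0,-0.02,0,0,0],[0,0,0,-0.02,0,0,0],[0,0,0,0,0,0,0]]]}}

```text
clock: 15.55
position: [485.7, -40.0, 117.0]
ee_rot: [-0.154, 0.988, -0.0, -0.001]
contact_force: [1.7, -0.6, -3.9]
gripper_width: 23.1
```

```bash
python3 look.py w8 yel 442.9 246.0 190 94.4
```

```text
lid [517.1 -30.9] [206.1 113.2] -72.14 111.7004648627919 [323.55454666 297.23925596]
grip 3676 [492.9 -38.3] [23.9 19.4] -72.75 143.7022352750639
clock 15.6 pos [484.6 -40.1 115.5] yaw 107.74 F [-0.  -0.1 -1.8] grip 23.3
turn [ 0.0003 -0.0053  0.2328] shift now-axes [-47.1 285.3 -74.5] shift after turn [ 19.6 288.5 -74.5]
```

View pics/w8.png

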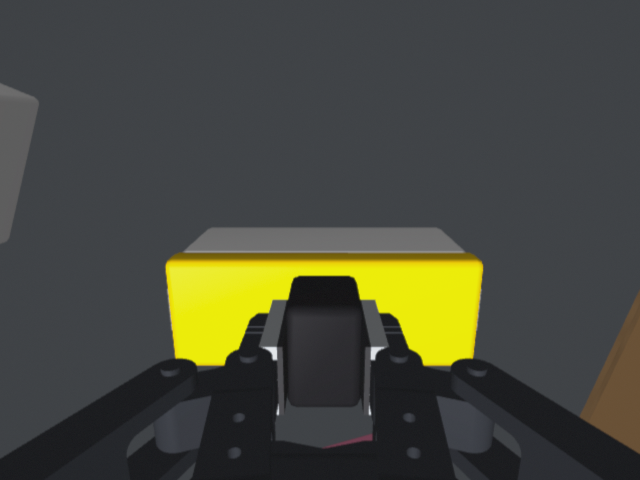

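The yellow case is lifted and held level. Carrying it to the carton.

>>> {"op": "drive_tool", "data": {"moves": [[[0,0,0,-0.02,0,-0.005,0],[0,0,0,-0.025,0,0,0],[0,0,0,-0.025,0,0,0],[0,0,0,-0.005,0,0,0.07],[0,0,0,0,0,0,0.08],[0,0,0,0,0,0,0.08],[0,0,0,0,0,0,0]]]}}

```text
clock: 16.3
position: [478.2, -40.5, 184.6]
ee_rot: [-0.034, 0.999, 0.001, -0.009]
contact_force: [-0.2, -0.9, -2.7]
gripper_width: 22.8
```

```bash
python3 -c "
from h import *
rel([443.6,246.0,190],94.4)"
```

```text
clock 16.3 pos [478.2 -40.5 184.6] yaw 93.87 F [-0.2 -0.9 -2.7] grip 22.8
turn [ 0.0026 -0.0183 -0.0092] shift now-axes [ 15.2 288.2  -4.4] shift after turn [ 12.5 288.3  -5.4]
```

>>> {"op": "drive_tool", "data": {"moves": [[[0,0.001,0.015,-0.005,0.0026,-0.018,-0.009],[0,0.001,0.028,0,0,0,0],[0,0.001,0.03,0,0,0,0],[0,0.001,0.03,0,0,0,0],[0,0.001,0.03,0,0,0,0],[0,0.001,0.03,0,0,0,0],[0,0.001,0.03,0,0,0,0],[0,0.001,0.03,0,0,0,0],[0,0.001,0.03,0,0,0,0],[0,0.001,0.02,0,0,0,0],[0,0.001,0.012,0,0,0,0],[0,0,0,0,0,0,0],[0,0,0,0,0,0,0]]]}}

```text
clock: 17.6
position: [434.5, 249.7, 175.4]
ee_rot: [-0.047, 0.999, -0.005, -0.012]
contact_force: [-0.6, -0.4, -3.4]
gripper_width: 22.8
```

```bash
python3 -c "
from h import *
rel([443.6,246.0,190],94.4)"
```

```text
clock 17.6 pos [434.5 249.7 175.4] yaw 95.4 F [-0.6 -0.4 -3.4] grip 22.8
turn [-0.0091 -0.0249  0.0173] shift now-axes [ -8.4  -4.6 -14.7] shift after turn [ -8.8  -4.4 -14.6]
```

>>> {"op": "drive_tool", "data": {"moves": [[[0,-0.009,-0.0045,0,-0.009,-0.025,0.017],[0,0,0,0,0,0,0],[0,0,0,0,0,0,0]]]}}

```text
clock: 17.9
position: [443.5, 243.2, 174.4]
ee_rot: [-0.038, 0.999, -0.001, -0.001]
contact_force: [-0.3, 0.3, -2.7]
gripper_width: 22.6
```

```bash
python3 -c "
from h import *
rel([443.6,246.0,136],94.4)
a=np.radians(4.4);c=np.array([[np.cos(a),np.sin(a),0],[-np.sin(a),np.cos(a),0],[0,0,1]])
for n in ['wrist','top']:
    st=arm.read_state();p,d=arm.get_image(n);cv2.imwrite(f'pics/c3{n}.png',p[:,:,::-1])
    q=(world(n,d,st)-[523.9,252.2,0])@c.T;hsv=cv2.cvtColor(p,cv2.COLOR_RGB2HSV).astype(int);H,S=hsv[...,0],hsv[...,1]
    for nm,m,lo,hi in [('red',((H<6)|(H>174))&(S>150),60,70),('yel',(H>22)&(H<34)&(S>150),160,185),('rim',(H>8)&(H<22)&(S>60),56,64)]:
        r=q[m&(d>0)&(q[...,2]>lo)&(q[...,2]<hi)&(abs(q[...,0])<140)&(abs(q[...,1])<110)]
        if len(r)>30: print(n,nm,len(r),np.round(np.percentile(r,[1,99],axis=0),1).tolist())
"
```

```text
clock 17.9 pos [443.5 243.2 174.4] yaw 94.31 F [-0.3  0.3 -2.7] grip 22.6
turn [-0.0018 -0.0022 -0.0016] shift now-axes [-0.4  2.9 38.4] shift after turn [-0.3  2.8 38.4]
wrist yel 22356 [[-104.1, -61.7, 161.2], [-62.0, 54.5, 171.3]]
wrist rim 4438 [[-126.6, -79.8, 56.4], [8.7, 83.6, 62.2]]
top red 752 [[-39.5, -59.1, 62.7], [24.6, 16.0, 69.4]]
top yel 785 [[-103.1, -63.1, 164.1], [-62.3, 54.9, 181.5]]
top rim 1379 [[-126.0, -83.2, 56.4], [126.4, 83.2, 63.7]]
```

View pics/c3wrist.png

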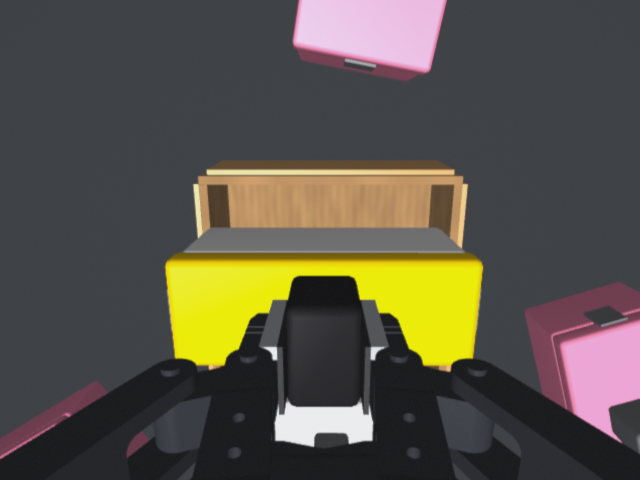

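View pics/c3top.png

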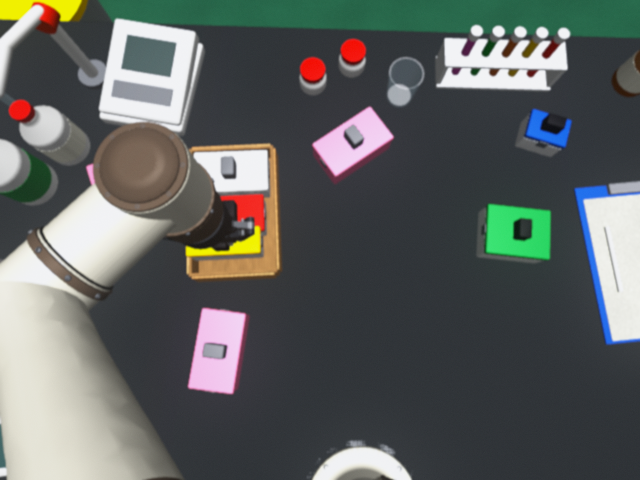

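Yellow's face at −103.6 puts its centre at −81 in the carton frame. That leaves about 13 mm of gap on each side. Adjusting y by +3 mm and descending.

>>> {"op": "drive_tool", "data": {"moves": [[[0,0,0.003,0.008,-0.002,-0.002,0],[0,0,0,0.012,0,0,0],[0,0,0,0.012,0,0,0],[0,0,0,0.008,0,0,0],[0,0,0,0,0,0,0]]]}}

```text
clock: 18.5
position: [443.0, 247.0, 132.0]
ee_rot: [-0.038, 0.999, 0.001, 0.0]
contact_force: [0.3, -0.6, -2.3]
gripper_width: 22.9
```

```bash
python3 -c "
from h import *
rel([443.6,246.0,71],94.4)"
```

```text
clock 18.5 pos [443. 247. 132.] yaw 94.32 F [ 0.3 -0.6 -2.3] grip 22.9
turn [ 0.0016  0.0002 -0.0014] shift now-axes [-0.5 -1.1 61. ] shift after turn [-0.5 -1.  61. ]
```

>>> {"op": "drive_tool", "data": {"moves": [[[0,0,-0.001,0.01,0,0,0],[0,0,0,0.012,0,0,0],[0,0,0,0.012,0,0,0],[0,0,0,0.007,0,0,0],[0,0,0,0,0,0,0]]]}}

```text
clock: 19.0
position: [443.9, 246.9, 89.1]
ee_rot: [-0.038, 0.999, 0.002, 0.001]
contact_force: [0.1, -0.6, -2.1]
gripper_width: 22.7
```

```bash
python3 -c "
from h import *
rel([443.6,246.0,71],94.4)"
```

```text
clock 19.0 pos [443.9 246.9  89.1] yaw 94.36 F [ 0.1 -0.6 -2.1] grip 22.7
turn [ 0.0031  0.0024 -0.0007] shift now-axes [ 0.4 -1.  18.1] shift after turn [ 0.4 -0.9 18.1]
```

>>> {"op": "drive_tool", "data": {"moves": [[[0,0,-0.001,0.008,0.003,0.002,0],[0,0,0,0.006,0,0,0],[0,0,0,0.003,0,0,0],[0,0,0,0,0,0,0]]]}}

```text
clock: 19.4
position: [444.8, 246.5, 71.7]
ee_rot: [-0.038, 0.999, 0.001, 0.001]
contact_force: [1.2, 0.3, -3.2]
gripper_width: 23.1
```

>>> {"op": "drive_tool", "data": {"moves": [[[0,0,0,0.0015,0,0,0],[0,0,0,0,0,0,0]]]}}

```text
clock: 19.6
position: [445.5, 247.3, 71.4]
ee_rot: [-0.039, 0.999, 0.001, 0.002]
contact_force: [0.3, -0.1, -2.7]
gripper_width: 23.1
```

Within about 1 mm of the floor. Releasing and rising.

>>> {"op": "drive_tool", "data": {"moves": [[[1,0,0,0,0,0,0],[1,0,0,0,0,0,0],[1,0,0,0,0,0,0],[1,0,0,0,0,0,0],[1,0,0,0,0,0,0],[1,0,0,-0.01,0,0,0],[1,0,0,-0.02,0,0,0],[1,0,0,-0.03,0,0,0],[1,0,0,-0.03,0,0,0],[1,0,0,-0.03,0,0,0],[1,0,0,-0.03,0,0,0],[1,0,0,0,0,0,0],[1,0,0,0,0,0,0]]]}}

```text
clock: 20.9
position: [445.8, 247.0, 233.8]
ee_rot: [-0.039, 0.999, 0.003, 0.005]
contact_force: [-0.3, -0.7, -0.6]
gripper_width: 85.1
```

```bash
cat > fin.py <<'E'
from h import *
rel([443.6,246.0,190],94.4)
a=np.radians(4.4);c=np.array([[np.cos(a),np.sin(a),0],[-np.sin(a),np.cos(a),0],[0,0,1]])
for n in ['wrist','scene']:
    st=arm.read_state();p,d=arm.get_image(n);cv2.imwrite(f'pics/fin{n}.png',p[:,:,::-1])
    q=(world(n,d,st)-[523.9,252.2,0])@c.T;hsv=cv2.cvtColor(p,cv2.COLOR_RGB2HSV).astype(int);H,S,V=hsv[...,0],hsv[...,1],hsv[...,2]
    for nm,m in [('red',((H<6)|(H>174))&(S>150)),('yel',(H>22)&(H<34)&(S>150)),('white',(S<40)&(V>150))]:
        r=q[m&(d>0)&(q[...,2]>61)&(q[...,2]<70)&(abs(q[...,0])<112)&(abs(q[...,1])<74)]
        if len(r)>30:
            A=np.linalg.lstsq(np.c_[r[:,:2],np.ones(len(r))],r[:,2],rcond=None)[0]
            print(n,nm,len(r),np.round(np.percentile(r,[1,50,99],axis=0),1).tolist(),"slope",np.round(A[:2],3))
E
python3 fin.py
```

```text
clock 20.9 pos [445.8 247.  233.8] yaw 94.49 F [-0.3 -0.7 -0.6] grip 85.1
turn [0.0059 0.0106 0.0015] shift now-axes [ 2.8 -1.1 43.7] shift after turn [ 2.3 -0.9 43.8]
wrist red 10140 [[-44.9, -58.1, 62.4], [-16.2, -0.9, 65.8], [22.9, 58.4, 67.4]] slope [ 0.008 -0.   ]
wrist yel 7430 [[-101.4, -57.9, 62.1], [-81.3, -0.5, 65.7], [-57.4, 58.7, 67.4]] slope [ 0.01 -0.  ]
wrist white 11312 [[33.5, -67.2, 63.9], [66.6, -0.1, 65.9], [110.4, 69.0, 67.4]] slope [ 0.003 -0.001]
scene red 1177 [[-42.6, -59.8, 61.5], [-1.4, -16.4, 65.3], [25.2, 58.2, 68.8]] slope [-0.007  0.001]
scene yel 674 [[-99.9, -59.1, 61.2], [-72.8, -17.6, 65.2], [-55.6, 58.6, 69.0]] slope [-0.023  0.003]
scene white 1832 [[34.5, -69.1, 61.8], [78.9, -16.9, 65.2], [111.6, 68.5, 68.3]] slope [-0.001  0.001]
```

View pics/finwrist.png

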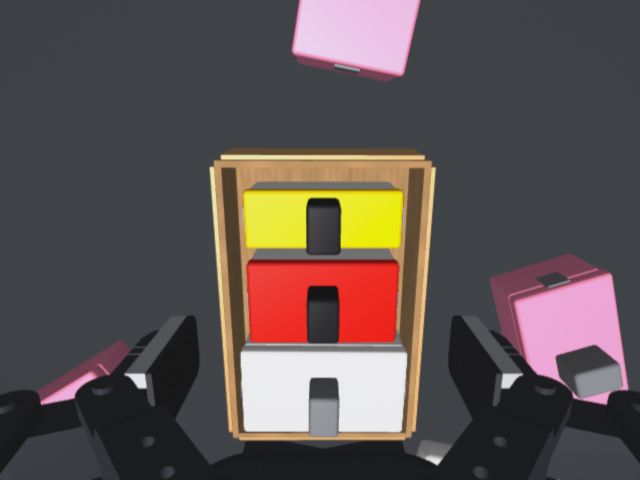

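View pics/finscene.png

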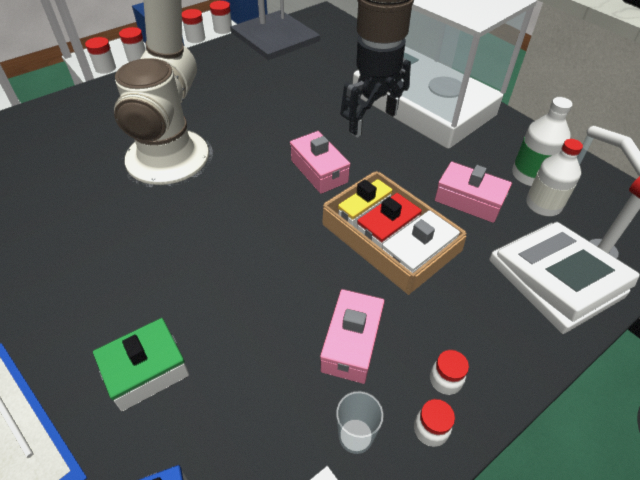

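The pictures show yellow (323,218), red (322,302) and white (323,390) flat in the carton with gaps between them. All three lid tops are at 65–66 mm (65 expected), and the gripper is clear. Handing in.

```bash
python3 -c "
from bench import arm
print(arm.job_done())"
```

```text
the job is handed in; nothing more can be done
None
```

The red and yellow cases are in the carton beside the white one, and I handed the job in at about 21 s; no verdict was reported. I gripped each case by its black grip, lowered it to within about 1 mm of the carton floor, and released it there.

**Last checks:**
- **Height and tilt:** all three lid tops measured 65–66 mm, against 65 expected for standing on the floor. The fitted lid slopes were at most 0.023 rad, against a limit of 0.12.
- **Position:** in the carton frame, red is centred near x = −10 mm, yellow near −79 mm and white near +73 mm, with y about 0 for each. Gaps remain between all of them.
- **Gripper:** open and well clear of the cases, at TCP height 234 mm.

**What went wrong or disagreed:**
- **First grasp of red:** it closed about 7 mm off-centre and 11 mm high because the arm had drifted. I released it and regripped; the case did not move.
- **Travel moves:** these also drifted, by up to about 27 mm in position and 0.025 rad in tilt. I corrected that before each descent.
- **Lid outlines from the wrist camera:** several raw outlines came out too large because they included the sides of the lids. I went by the grip measurements and the other cameras, which agreed to 1–2 mm.

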